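Close a pot whose lid is propped ajar on a wooden spatula

ROBOT

A 6-joint arm with a two-finger parallel gripper is mounted at the origin on a cart in front of the work surface, level with it; the furniture and walls round the work are solid. World frame = base frame: x ahead of the robot, y to its left, z up, the work surface at z = 0. Lengths are in mm, angles in rad, forces in N, time in s.
With the tool pointing down it reaches from about 275 to 725 mm from the base axis. Payload 5.6 kg.
Tool frame: the origin (TCP) lies midway between the tips of the shut fingers; the grasp point (between the pads) lies 19 mm behind it (tcp_to_grasp is the z of the grasp point in the tool frame, in mm); z points along the fingers, y is the line along which they close (so a half turn about z gives the same grasp; the last joint's range is limited). The gripper opens to 85 mm and grips with 20 to 120 N. Pads are 22 mm wide; open, the fingers measure 114 mm over their backs; the gripper's body (76 mm by 85 mm) begins 54 mm behind the grasp point. The pads swing forward as they close: fully open they stand 13 mm farther back than shut.
Start: joints at [-0.901, 0.255, 0.108, 0, -1.424, -0.285], TCP at [206.474, -509.766, 231.283] pointing down, gripper open.
Joint ranges: [-2.95, 2.95], [-1.21, 1.97], [-1.09, 1.5], [-2.87, 1.71], [-2.94, -0.07], [-3.05, 3.05]. Speed limits (rad/s): [2.57, 2.57, 3.14, 3.14, 3.14, 3.14].

INTERFACE

Orientations are given as a unit quaternion [w, x, y, z].
In Python, from cell import * gives the robot as it stands.
- The arm moves only by the tool arm_command, never from a script. Its argument "deltas" is a list of rows, each a list of 3 entries, a list of its own where there are three numbers: the shift along the tool's x, y, z in units of 0.1 m (1.0 is 0.1 m), then the turn, a rotation vector about the tool's x, y, z in units of 90 degrees (1.0 is 90 degrees), then the opening, from -1 (shut) to 1 (fully open). A call has 1 to 8 rows; each row is the pose to reach, as a shift and turn from the pose commanded when the call began, along the tool's axes at that moment; what a row does not reach only later rows make up. A row lasts 1/10 s, in which the tool goes at most 50 mm and 8.59 degrees, less where a joint would pass 70% of its speed; a pose out of reach is approached as far as the arm can. A call with a number of a shift or a turn outside -1 to 1 is refused whole. A call with a gripper value outside its range is refused whole. The fingers move at their own pace and stop on an object; "newtons" is the grip in N (left out, the last holds). Time passes only in rows, so rows that repeat a pose let the fingers close. It gives the time, the measured TCP pose, the force, the opening and the grip force at its end, in the units of the state.
- get_obs(): the state, without advancing time (a new reading comes with each control period).
- capture(name): name is "side" or "top" or "wrist"; returns (picture, depth): 480x640x3 uint8, blue, green, red; 480x640 float32, mm along the optical axis (not along the pixel's ray), 0 where there is no reading.
- camera_model(name): a dict with "camera_matrix" (3x3 intrinsics, pixels), "rvec" (rotation vector, rad) and "tvec" (3), from world to camera coordinates, as OpenCV has them. Camera axes: x right, y down, z forward; pixel columns grow to the right and rows downward; lengths in mm; the calibration is good to about 2 mm. A picture is of the moment at which its call begins: read the wrist's pose just before it. camera_model takes no time and is no camera call; for the wrist camera it gives the pose at the moment of the call.
- hand_in(): hands the job in; it is judged then, once.
The state is a dict: "time": time; "qpos": joint angles; "joint_vel": joint speeds; "effort": joint torques, N m; "tcp_pos": TCP position; "ee_rot": TCP orientation; "wrist_force": force on the tool from outside, world axes, zero at the start; "ft_torque": the same for the moment, N m; "opening": finger opening in mm; "gripper_force": force on a finger pad.
Only numpy, scipy, OpenCV 4.12 (cv2) and the standard library are available. Lean on these libraries where they do the work, as an engineer would, in place of code of your own. Each camera call takes 0.05 s, during which the arm holds its last target. There are 200 camera calls.

TASK

Simmering is over: the lid of the dark cooking pot is propped ajar on a wooden spatula. Draw the spatula out, lay it down with its blade resting in the small white dish, and nudge the lid across, without lifting it off the pot, until it drops home and sits flush and level all round. Do not shove the pot about on its board, and leave the other things where they stand.

Things in the scene. Friction and masses are not known exactly. Their poses are not given: they have to be found in the camera images.
- pot: round dark grey enamelled pot, about 2 kg, loose on a chopping board (board top 21.5 mm over the worktop). Origin: centre of its underside; z up. 84 mm high, 152 mm across; two loop handles on its +x and -x sides reach 114 mm from the axis, below the rim.
- pot_rim (a point): centre of the pot's mouth, 84 mm above its origin. The flat rim ring runs from 70 to 83 mm radius.
- lid: loose dark grey lid, about 0.45 kg. Origin: centre of the flat underside of its brim, the face that sits on the rim (home: on the pot's axis, 84 mm above the pot's origin); z up. Brim 98 mm radius, 5 mm thick at the edge, domed to 15 mm at the middle. Below the brim a round step, 67.5 mm radius, 22 mm deep, foot chamfered 3 mm, drops into the pot's mouth with 2.5 mm play.
- lid_knob (a point): centre of the lid's steel knob, on its axis 34 mm above its origin; 40 mm across, from 22 to 43 mm above the origin, on a thin neck. The lid starts about 10 to 13 mm off centre to the pot's -x side, tilted 13 degrees, its step on the spatula. Drawing the spatula drags it a little; it then still rides with its step's foot on the rim, up to 20 mm off centre, until pushed across.
- spatula: flat wooden spatula, 271 mm long, 45 g, lying on the rim under the lid, about 64 mm off the pot's axis on its -x side, handle out to the pot's -y side. Origin: on the underside, 141 mm from the handle's end; x towards the blade, z up. Handle: flat bar 15 mm wide, 6 mm thick, x = -141 to 48 mm. Blade: 5 mm thick, 46 mm wide, x = 39 to 129 mm, flush with the handle's underside.
- spatula_grip (a point): point in the middle of the handle's section, 43 mm from the handle's end and 188 mm from the blade's middle; about 30 mm outside the lid's edge at the start.
- spatula_blade (a point): middle of the spatula's blade.
- rest: small white round dish used as a spoon rest, 150 mm across, rim 17 mm high, shallow hollow with a flat floor 5 mm high; 0.35 kg, loose. Origin: centre of its underside on the worktop.
- tuna: low round tin, 86 mm across, 40 mm high; stands on the worktop. Origin: centre of its underside. Leave alone.
- cup: blue-grey cup, 66 mm across, 76 mm high; origin: centre of its underside. Leave alone.
- small_cup: cream cup, 52 mm across, 60 mm high; origin: centre of its underside. Leave alone.
- oil: tall clear bottle with a red cap, 73 mm across, 274 mm high; origin: centre of its underside. Leave alone.
- vinegar: slim bottle with a pink cap, 65 mm across, 227 mm high; origin: centre of its underside. Leave alone.
- salt: grey salt shaker, 44 mm across, 90 mm high, standing on the chopping board beside the pot; origin: centre of its underside. Leave alone.
- mug_counter_white: white mug, 86 mm across, 94 mm high, its handle reaching 60 mm from its middle; stands fixed on the worktop at the right. Origin: centre of its underside.
- spice: spice jar with a yellow cap, 43 mm across, 102 mm high; origin: centre of its underside. Leave alone.
Not all that is in view belongs to the job. There is more than one size of the rest; the one meant has the size given above.

How it is judged:
By the outcome, as a careful person would: the job done as asked, in the order asked, and still so for the second after the job is handed in, with the robot touching nothing.
It also fails if it takes over 61 s, if anything falls off the work surface, if the arm or the gripper's body presses on something with over 40 N, if the wrist force passes 120 N, or if a joint passes its speed limit or range.

## Working session

There is one attempt and no reset: what is moved stays moved. The work goes in short steps, Python scripts to look and compute and a tool call to move; the robot and the scene stay as the last step left them, time stands still between calls to the robot, and variables do not carry over. Pictures are saved under pics/ and viewed, at most 10 in all, crops included, and the job is handed in when it is done.

Besides the shell and the picture viewer there is one more tool, called by a JSON object that holds its "api" and its "payload", one argument or row to a line. arm_command: Moves the arm, as the interface text tells. Its arguments: {"type":"object","properties":{"deltas":{"type":"array","items":{"type":"array"}},"newtons":{"type":"number"}},"required":["deltas"]}

```bash
mkdir -p pics
cat > h.py <<'E'
from cell import *
import numpy as np, cv2
from scipy.spatial.transform import Rotation as R
def cam(n):
    m=camera_model(n);return np.array(m["camera_matrix"],float),R.from_rotvec(np.ravel(m["rvec"])).as_matrix(),np.ravel(m["tvec"])
def cloud(n,d):
    K,Rm,t=cam(n);v,u=np.mgrid[:480,:640];p=np.stack([(u-K[0,2])/K[0,0]*d,(v-K[1,2])/K[1,1]*d,d],-1)
    return (p-t)@Rm
def ray(n,u,v,z):
    K,Rm,t=cam(n);c=-Rm.T@t;r=Rm.T@np.array([(u-K[0,2])/K[0,0],(v-K[1,2])/K[1,1],1]);return c+r*(z-c[2])/r[2]
def proj(n,P):
    K,Rm,t=cam(n);p=Rm@np.array(P,float)+t;return (K@p/p[2])[:2]
def rowfor(P,Rd=None):
    "shift (0.1 m) and turn (90deg) in tool axes from current measured pose"
    o=get_obs();q=np.array(o["ee_rot"]);Rt=R.from_quat(np.r_[q[1:],q[0]])
    s=Rt.inv().apply(np.array(P)-o["tcp_pos"])/100
    return s.round(3),None if Rd is None else ((Rt.inv()*Rd).as_rotvec()/(np.pi/2)).round(3)
E
python3 - <<'E'
from h import *
o=get_obs();print(o)
for n in("top","side"):
    p,d=capture(n);cv2.imwrite(f"pics/{n}0.png",p);np.save(f"{n}0.npy",d);K,Rm,t=cam(n);print(n,K,-Rm.T@t,Rm[2])
E
```

```text
{'time': 0.0, 'qpos': array([-9.01422784e-01,  2.55750209e-01,  1.06992904e-01, -4.65851669e-04,
       -1.42389818e+00, -2.84569538e-01]), 'joint_vel': array([-0.0008846 ,  0.00019092, -0.00141364, -0.00035791,  0.0003361 ,
       -0.00151179]), 'effort': array([-8.98218605e-04, -3.86625981e+01,  2.37939459e+01,  5.36507919e+00,
       -6.10768198e-03, -1.06897795e-05]), 'tcp_pos': array([ 206.3051067 , -509.30279367,  230.39085413]), 'ee_rot': array([-2.22088243e-04, -1.91183362e-01,  9.81553873e-01,  9.31593902e-04]), 'wrist_force': array([-0.61497903, -0.0974937 , -0.68799127]), 'ft_torque': array([-0.03508695, -0.02041856, -0.04343495]), 'gripper_force': 0.0, 'opening': 84.94632182592484}
top [[593.71723226   0.         319.99561849]
 [  0.         593.71723226 246.81851107]
 [  0.           0.           1.        ]] [-143.64334304 -135.64875447 2050.63149054] [ 0.35121527  0.03032256 -0.9358036 ]
side [[537.80190164   0.         318.62801688]
 [  0.         537.80190164 241.03334057]
 [  0.           0.           1.        ]] [-126.11429419 1282.81721559  906.53644196] [ 0.40443031 -0.78835712 -0.46360454]
```

View pics/top0.png

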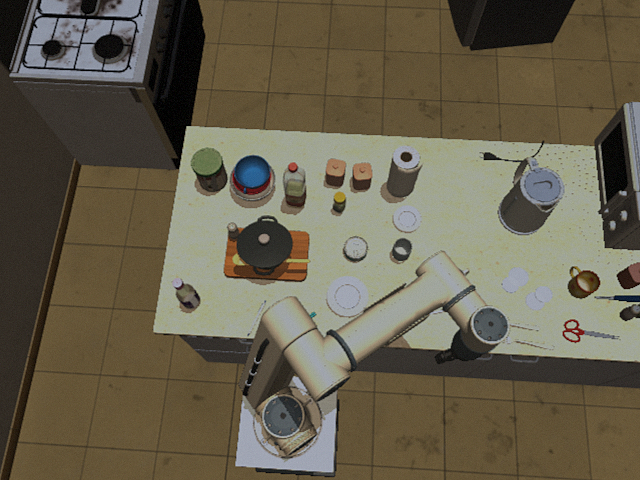

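View pics/side0.png

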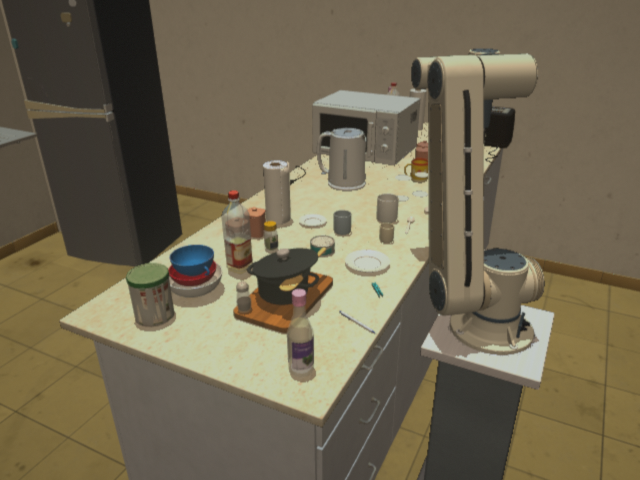

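The top view shows the pot at (264,243), with the spatula handle running right to (308,262). Dish candidates for the rest are the plate at (346,297), about 40 px across; the small plate at (407,218), about 28 px; the small bowl at (355,249); and the flat discs at (515,280) and (538,297). The side view shows the rest at (367,262) and the spatula tip near (325,250). I'll measure sizes and check with a crop.

Run:
```python
from h import *
p=cv2.imread("pics/top0.png");d=np.load("top0.npy");C=cloud("top",d)
hsv=cv2.cvtColor(p,cv2.COLOR_BGR2HSV)
for (u,v,n) in((346,297,"rest?"),(407,218,"small"),(355,249,"bowl"),(402,250,"cup"),(264,239,"knob")):
    print(n,ray("top",u,v,15 if n!="knob" else 150).round(), C[v,u].round())
# plate size: extents of points height 8..25 near
for (u,v) in((346,297),(407,218)):
    c=C[v,u];m=(C[...,2]>11)&(C[...,2]<30)&(np.hypot(C[...,0]-c[0],C[...,1]-c[1])<100)
    q=C[m];print(len(q),q.min(0).round(),q.max(0).round())
    (cx,cy),r=cv2.minEnclosingCircle(q[:,:2].astype(np.float32));print(cx,cy,r)
# lid: dark points z>85
z=C[...,2];pt=C[235,264]
m=(z>95)&(z<190)&(np.hypot(C[...,0]-pt[0],C[...,1]-pt[1])<220)
q=C[m];print("lid",len(q),q.min(0).round(),q.max(0).round())
sat=m&(hsv[...,1]>110)&(hsv[...,2]>110)
s=C[sat];print("spat",len(s));print(s[np.argsort(s[:,1])][::max(1,len(s)//12)].round())
a=cv2.resize(p[195:325,215:375],(800,650),interpolation=cv2.INTER_CUBIC)[:600]
cv2.imwrite("pics/crop1.png",a)
```

```text
rest? [ 436. -174.   15.] [ 440. -174.    1.]
small [ 754. -386.   15.] [ 762. -389.   -4.]
bowl [ 619. -198.   15.] [ 610. -197.   41.]
cup [ 625. -369.   15.] [ 627. -370.   10.]
knob [587. 120. 150.] [575. 116. 181.]
622 [ 343. -262.   11.] [535. -78.  29.]
439.8175964355469 -171.44932556152344 97.48442840576172
268 [ 671. -487.   11.] [ 862. -294.   30.]
763.533935546875 -389.463623046875 98.74150848388672
lid 2660 [477. -38.  95.] [812. 264. 190.]
spat 140
[[532. -38. 104.]
 [524. -11. 112.]
 [533.  11. 114.]
 [528.  31. 116.]
 [523.  44. 117.]
 [502. 184. 121.]
 [800. 194. 122.]
 [501. 205. 120.]
 [529. 209. 114.]
 [526. 212. 110.]
 [792. 216. 112.]
 [528. 219. 114.]
 [522. 226. 109.]]
```

View pics/crop1.png

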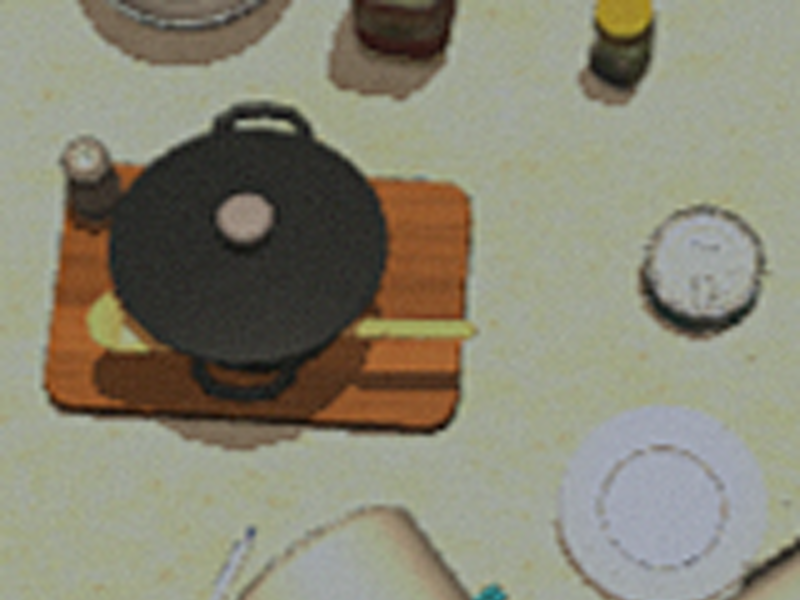

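The crop confirms the layout. The wide white plate at crop (662,506), about 41 px or 145 mm across, is the rest, and the textured tin at (704,265) is the tuna. The handle runs from crop (360,328) to (477,329). Next I'll convert these to world positions and take a pose above the handle.

Run:
```python
from h import *
for u,v,z in((287,260.6,111),(310.4,260.8,111),(232.6,259.4,110),(347.4,296.2,17),(264,238.6,160)): print(u,v,ray("top",u,v,z).round(1))
for u,v in((386,240),(342,232),(387,218),(367,263)): print("side",ray("side",u,v,5).round())
Rd=R.from_matrix(np.array([[0,1,0],[1,0,0],[0,0,-1]]).T)  # tool x->+y, y->+x, z down
Rd2=R.from_matrix(np.array([[0,-1,0],[-1,0,0],[0,0,-1]]).T)
for r in(Rd,Rd2): print(rowfor((400,-140,330),r))
K,Rm,t=cam("wrist");print("wrist",K,-Rm.T@t,Rm)
```

```text
287 260.6 [526.8  38.1 111. ]
310.4 260.8 [530.8 -42.8 111. ]
232.6 259.4 [520.4 227.1 110. ]
347.4 296.2 [ 438.4 -178.4   17. ]
264 238.6 [584.7 118.9 160. ]
side [ 444. -363.    5.]
side [ 615. -353.    5.]
side [ 506. -541.    5.]
side [ 443. -179.    5.]
(array([-3.181,  2.698, -0.991]), array([ 1.000e-03, -1.000e-03,  1.245e+00]))
(array([-3.181,  2.698, -0.991]), array([ 0.001,  0.001, -0.755]))
wrist [[423.27377996   0.         321.58692435]
 [  0.         423.27377996 234.31275314]
 [  0.           0.           1.        ]] [ 131.34892261 -540.27870716  372.87689904] [[-0.37527663  0.92691232  0.00100124]
 [ 0.87858915  0.35536751  0.31905334]
 [ 0.29537867  0.12061294 -0.94773623]]
```

{"api": "arm_command", "payload": {
  "deltas": [
    [[-1,0.63,0],[0,0,-0.755],0],
    [[-1,0.63,0],[0,0,-0.755],0],
    [[-1,0.63,0],[0,0,-0.755],0],
    [[-1,0.63,0],[0,0,-0.755],0],
    [[-1,0.63,0],[0,0,-0.755],0],
    [[-1,0.63,0],[0,0,-0.755],0],
    [[-1,0.63,0],[0,0,-0.755],0],
    [[-1,0.63,0],[0,0,-0.755],0]
  ],
  "newtons": 40
}}

```text
time: 0.9
tcp_pos: [275.4, -413.5, 230.8]
ee_rot: [-0.0, 0.709, -0.705, -0.001]
wrist_force: [0.0, -0.2, -0.2]
opening: 42.5
gripper_force: 0.0
```

Run:
```python
from h import *
Rd2=R.from_matrix(np.array([[0,-1,0],[-1,0,0],[0,0,-1]]).T)
o=get_obs();print(o["tcp_pos"],o["qpos"].round(2),rowfor((527,-60,250),Rd2))
```

```text
[ 275.3810771  -413.53046537  230.81511467] [-0.67  0.15 -0.03 -0.   -1.4   0.67] (array([-3.52 , -2.537, -0.19 ]), array([0.   , 0.001, 0.004]))
```

{"api": "arm_command", "payload": {
  "deltas": [
    [[-1,-0.85,-0.06],[0,0,0],0],
    [[-1,-0.85,-0.06],[0,0,0],0],
    [[-1,-0.85,-0.06],[0,0,0],0]
  ]
}}

```text
time: 1.2
tcp_pos: [361.5, -311.9, 237.1]
ee_rot: [-0.0, 0.707, -0.707, -0.0]
wrist_force: [0.2, -0.6, 0.4]
opening: 42.4
gripper_force: 0.0
```

{"api": "arm_command", "payload": {
  "deltas": [
    [[-1,-0.85,-0.06],[0,0,0],0],
    [[-1,-0.85,-0.06],[0,0,0],0],
    [[-1,-0.85,-0.06],[0,0,0],0]
  ]
}}

```text
time: 1.5
tcp_pos: [446.8, -211.3, 243.0]
ee_rot: [-0.0, 0.708, -0.707, -0.0]
wrist_force: [0.7, -0.2, 0.6]
opening: 42.8
gripper_force: 0.0
```

{"api": "arm_command", "payload": {
  "deltas": [
    [[-1,-0.85,-0.06],[0,0,0],0],
    [[-1,-0.85,-0.06],[0,0,0],0],
    [[-1,-0.85,-0.06],[0,0,0],0],
    [[-1,-0.85,-0.06],[0,0,0],0]
  ]
}}

```text
time: 1.9
tcp_pos: [532.2, -110.8, 247.9]
ee_rot: [0.0, 0.708, -0.706, -0.001]
wrist_force: [-0.4, -0.7, 0.8]
opening: 42.6
gripper_force: 0.0
```

Run:
```python
from h import *
o=get_obs();print(o["tcp_pos"])
p,d=capture("wrist");cv2.imwrite("pics/w1.png",p);np.save("w1.npy",d)
m=camera_model("wrist");np.savez("w1cam.npz",r=m["rvec"],t=m["tvec"])
t,dt=capture("top");cv2.imwrite("pics/top1.png",t);np.save("top1.npy",dt)
```

```text
[ 532.2430944  -110.81159039  247.90362454]
```

View pics/w1.png

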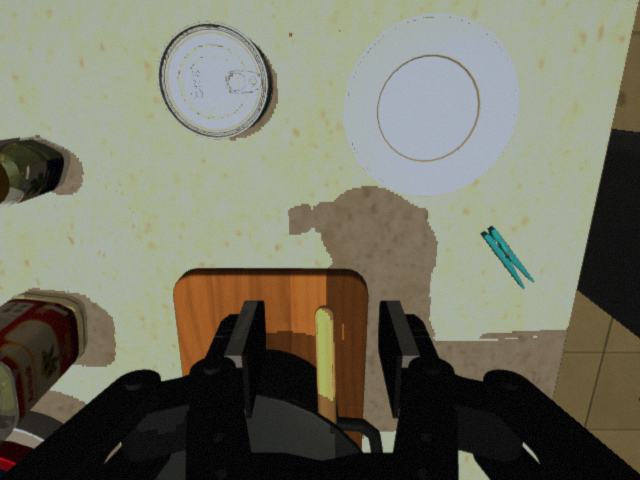

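The wrist view shows the handle from its end at (324,308) down to (327,415), centred between the fingers. The rest is at (432,104), the tuna at (215,80) and teal tongs or pegs at (507,257).

Run:
```python
from h import *
p=cv2.imread("pics/w1.png");h=cv2.cvtColor(p,cv2.COLOR_BGR2HSV)
m=((h[...,0]>18)&(h[...,0]<34)&(h[...,1]>90)&(h[...,2]>90)).astype(np.uint8)
m[:295]=0;m[:,:300]=0;m[:,350:]=0
for v in(310,320,340,360,380,400,412):
    u=np.flatnonzero(m[v]); print(v,len(u), [ray("wrist",x,v,111.5).round(1)[:2] for x in (u.min(),u.max()+1)] if len(u) else "")
v=np.flatnonzero(m.any(1)).min();print("end",v,ray("wrist",324,v,111.5).round(1))
d=np.load("w1.npy");C=cloud("wrist",d);print("handle z",C[340:400,325,2].round(1)[::15])
w=((h[...,1]<45)&(h[...,2]>140)).astype(np.uint8);w[:,:330]=0
w=cv2.morphologyEx(w,cv2.MORPH_OPEN,np.ones((5,5)))
c=max(cv2.findContours(w,0,1)[0],key=cv2.contourArea)[:,0]
q=np.array([ray("wrist",u,v,16)[:2] for u,v in c],np.float32)
e=cv2.fitEllipse(q);print("rest",e)
t=cv2.imread("pics/top1.png");print([ray("top",u,v,17).round() for u,v in((347.4,296.2),)])
```

```text
310 7 [array([534.7, -42.2]), array([528.8, -42.2])]
320 13 [array([535.5, -33.8]), array([523.6, -33.8])]
340 14 [array([535.6, -16.6]), array([522.6, -16.6])]
360 16 [array([534.8,   1.2]), array([522.5,   1.2])]
380 15 [array([534.1,  19.6]), array([521.5,  19.6])]
400 4 [array([524.5,  38.8]), array([521.3,  38.7])]
412 0 
end 308 [529.6 -43.9 111.5]
handle z [111.2 112.4 112.6 111.3]
rest ((391.3279113769531, -141.41354370117188), (231.85150146484375, 313.9805603027344), 22.626794815063477)
[array([ 438., -178.,   17.])]
```

Run:
```python
from h import *
t=cv2.imread("pics/top1.png");cv2.imwrite("pics/top1c.png",cv2.resize(t[190:330,220:460],(800,467),interpolation=cv2.INTER_CUBIC))
```

```text
(no output)
```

View pics/top1c.png

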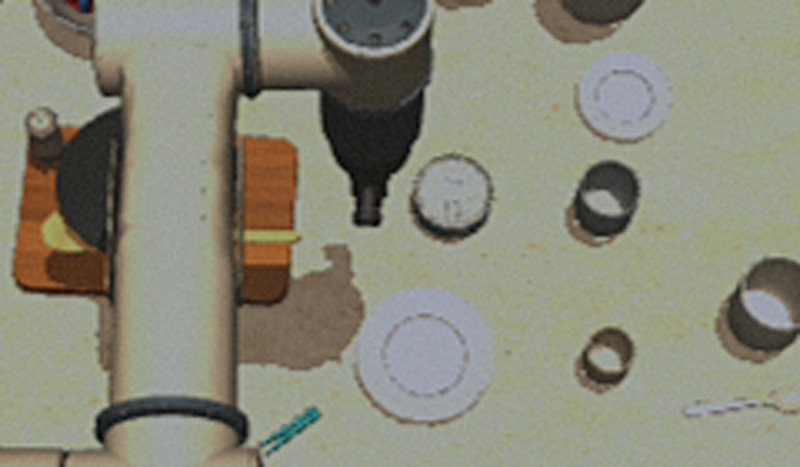

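Rest centre is about (438,-178), and the small cup is at crop (607,358) with the cup at (608,197). The grip point is about (528.6, -0.7, 108.5). Going down onto it.

{"api": "arm_command", "payload": {
  "deltas": [
    [[-1,0.03,0.6],[0,0,-0.02],0],
    [[-1,0.03,0.6],[0,0,-0.02],0],
    [[-1,0.03,0.6],[0,0,-0.02],0],
    [[-1,0.03,0.6],[0,0,-0.02],0],
    [[-1,0.03,0.6],[0,0,-0.02],0]
  ]
}}

```text
time: 2.5
tcp_pos: [527.6, -14.8, 190.0]
ee_rot: [-0.0, 0.718, -0.696, 0.0]
wrist_force: [0.4, 0.1, 0.1]
opening: 42.8
gripper_force: 0.0
```

{"api": "arm_command", "payload": {
  "deltas": [
    [[-0.1,0.01,0.3],[0,0,0],0],
    [[-0.1,0.01,0.6],[0,0,0],0],
    [[-0.1,0.01,0.8],[0,0,0],0],
    [[-0.1,0.01,0.98],[0,0,0],0],
    [[-0.1,0.01,0.98],[0,0,0],0],
    [[-0.1,0.01,0.98],[0,0,0],0]
  ]
}}

```text
time: 3.1
tcp_pos: [527.0, -5.0, 92.5]
ee_rot: [-0.0, 0.718, -0.696, 0.001]
wrist_force: [-0.3, -0.1, -0.2]
opening: 42.8
gripper_force: 0.0
```

{"api": "arm_command", "payload": {
  "deltas": [
    [[0,-0.02,0.02],[0,0,0],0],
    [[0,-0.02,0.02],[0,0,0],0],
    [[0,-0.02,0.02],[0,0,0],-1],
    [[0,-0.02,0.02],[0,0,0],-1],
    [[0,-0.02,0.02],[0,0,0],-1],
    [[0,-0.02,0.02],[0,0,0],-1],
    [[0,-0.02,0.02],[0,0,0],-1],
    [[0,-0.02,0.02],[0,0,0],-1]
  ]
}}

```text
time: 3.9
tcp_pos: [528.5, -3.8, 89.6]
ee_rot: [-0.0, 0.718, -0.696, 0.0]
wrist_force: [-0.0, -0.1, 3.8]
opening: 14.0
gripper_force: 39.0
```

{"api": "arm_command", "payload": {
  "deltas": [
    [[0.08,0,0],[0,0,0],-1],
    [[0.2,0,0],[0,0,0],-1],
    [[0.33,0,0],[0,0,0],-1],
    [[0.46,0,0],[0,0,0],-1],
    [[0.6,0,0],[0,0,0],-1],
    [[0.73,0,0],[0,0,0],-1],
    [[0.86,0,0],[0,0,0],-1],
    [[1,0,0],[0,0,0],-1]
  ]
}}

```text
time: 4.7
tcp_pos: [531.2, -105.0, 89.1]
ee_rot: [0.0, 0.718, -0.696, -0.0]
wrist_force: [-0.5, 4.6, 2.2]
opening: 14.1
gripper_force: 39.1
```

Run:
```python
from h import *
o=get_obs();print(o["tcp_pos"],o["wrist_force"],o["opening"])
p,_=capture("side");t,_=capture("top")
a=cv2.resize(p[210:340,190:350],(640,520));b=cv2.resize(t[205:335,225:265+60],(400,520))
cv2.imwrite("pics/pull1.png",a);cv2.imwrite("pics/pull1t.png",b)
```

```text
[ 531.19340096 -104.96393047   89.14917421] [-0.54524121  4.61693313  2.16268944] 14.06744852359358
```

View pics/pull1.png

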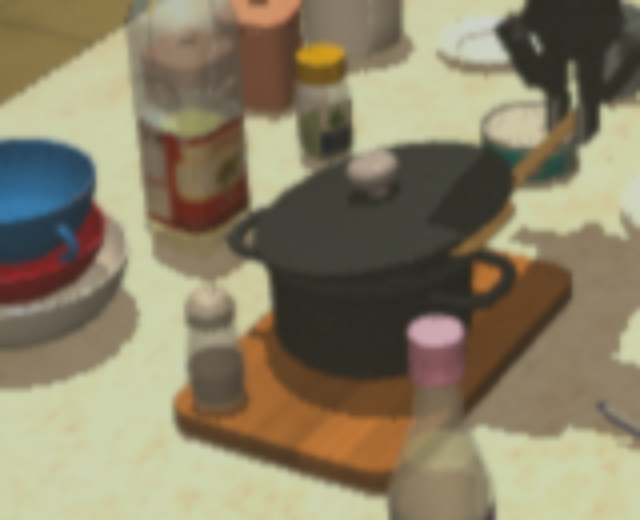

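The spatula, at crop (490,230), is sliding out at about 4.6 N, and the lid is still on the pot. Continuing the pull.

{"api": "arm_command", "payload": {
  "deltas": [
    [[0.13,0,0],[0,0,0],-1],
    [[0.26,0,0],[0,0,0],-1],
    [[0.39,0,0],[0,0,0],-1],
    [[0.52,0,0],[0,0,0],-1],
    [[0.64,0,0],[0,0,0],-1],
    [[0.76,0,0],[0,0,0],-1],
    [[0.88,0,0],[0,0,0],-1],
    [[1,0,0],[0,0,0],-1]
  ]
}}

```text
time: 5.6
tcp_pos: [534.4, -204.9, 89.2]
ee_rot: [0.0, 0.718, -0.696, -0.0]
wrist_force: [0.0, -0.7, -1.4]
opening: 13.9
gripper_force: 38.9
```

{"api": "arm_command", "payload": {
  "deltas": [
    [[0.13,0,0],[0,0,0],-1],
    [[0.3,0,0],[0,0,0],-1],
    [[0.5,0,0],[0,0,0],-1],
    [[0.75,0,0],[0,0,0],-1],
    [[1,0,0],[0,0,0],-1],
    [[1,0,0],[0,0,0],-1],
    [[1,0,0],[0,0,0],-1]
  ]
}}

```text
time: 6.3
tcp_pos: [537.3, -304.6, 88.9]
ee_rot: [0.0, 0.718, -0.696, -0.0]
wrist_force: [-0.1, 0.1, -0.4]
opening: 14.2
gripper_force: 38.9
```

Run:
```python
from h import *
o=get_obs();print(o["tcp_pos"],o["wrist_force"],o["opening"])
p,_=capture("side");t,dt=capture("top");np.save("top2.npy",dt);cv2.imwrite("pics/top2.png",t);cv2.imwrite("pics/side2.png",p)
b=cv2.resize(t[195:325,220:420],(800,520),interpolation=cv2.INTER_CUBIC);cv2.imwrite("pics/top2c.png",b)
print(ray("top",347.5,296.3,17), ray("top",402,297.4,60),ray("top",402.4,249,76))
```

```text
[ 537.30876826 -304.63975136   88.90516624] [-0.05026872  0.12542255 -0.37197138] 14.168194814192107
[ 438.09009864 -178.74785428   17.        ] [ 433.0230757  -366.55806402   60.        ] [ 606.2512099  -363.75974688   76.        ]
```

View pics/top2c.png

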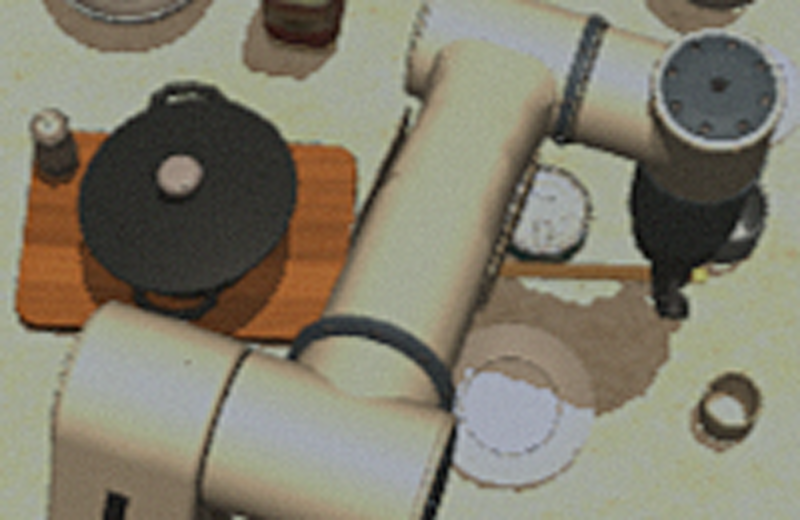

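The top view shows the spatula at crop (500-650,270), fully clear of the pot, and the lid still resting off-centre. I'll turn it so the handle goes between the two cups at crop (728,408) and (740,220).

{"api": "arm_command", "payload": {
  "deltas": [
    [[0.48,0.22,0],[0,0,-0.06],-1],
    [[0.48,0.22,0],[0,0,-0.12],-1],
    [[0.48,0.22,0],[0,0,-0.18],-1],
    [[0.48,0.22,0],[0,0,-0.247],-1],
    [[0.48,0.22,0],[0,0,-0.247],-1],
    [[0.48,0.22,0],[0,0,-0.247],-1]
  ]
}}

```text
time: 7.0
tcp_pos: [517.4, -351.8, 89.5]
ee_rot: [-0.0, 0.838, -0.545, 0.0]
wrist_force: [-0.1, 0.2, -0.4]
opening: 13.9
gripper_force: 39.0
```

{"api": "arm_command", "payload": {
  "deltas": [
    [[0,0,0.2],[0,0.06,0],-1],
    [[0,0,0.4],[0,0.06,0],-1],
    [[0,0,0.4],[0,0.06,0],-1],
    [[0,0,0.4],[0,0.06,0],-1]
  ]
}}

```text
time: 7.4
tcp_pos: [517.8, -352.5, 50.1]
ee_rot: [0.026, 0.838, -0.544, 0.04]
wrist_force: [1.2, -0.8, 0.0]
opening: 13.9
gripper_force: 39.0
```

Run:
```python
from h import *
o=get_obs();q=np.array(o["ee_rot"]);Rt=R.from_quat(np.r_[q[1:],q[0]]);M=Rt.as_matrix()
g=np.array(o["tcp_pos"])-19*M[:,2];print(o["tcp_pos"],o["wrist_force"],"tool x",M[:,0],"blade mid",g-190*M[:,0],rowfor((516,-354,14)))
p,d=capture("wrist");cv2.imwrite("pics/w2.png",p);np.save("w2.npy",d)
```

```text
[ 517.81281619 -352.53108708   50.06302197] [ 1.1729632  -0.81397072  0.04728299] tool x [ 0.4048941  -0.90943206  0.09483717] blade mid [ 440.14580276 -178.09475639   50.95832189] (array([-0.028,  0.023,  0.36 ]), None)
```

View pics/w2.png

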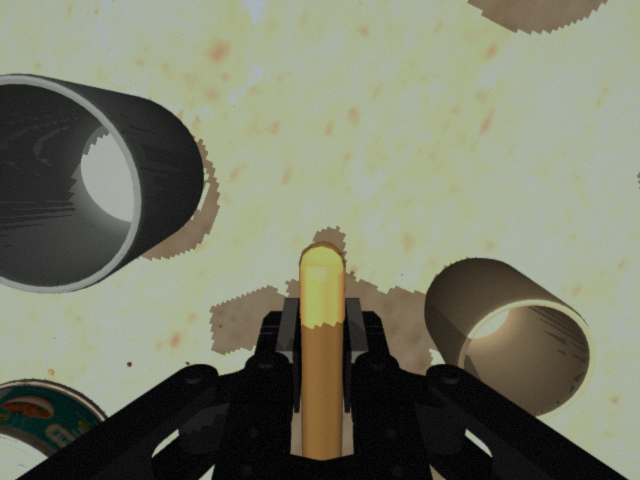

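The wrist view shows the handle held straight at (322,300), between the grey cup at (90,180) and the cream cup at (510,340) with clearance. Lowering.

{"api": "arm_command", "payload": {
  "deltas": [
    [[-0.02,0.01,0.1],[0,0,0],-1],
    [[-0.02,0.01,0.2],[0,0,0],-1],
    [[-0.02,0.01,0.28],[0,0,0],-1],
    [[-0.02,0.01,0.34],[0,0,0],-1],
    [[-0.02,0.01,0.34],[0,0,0],-1]
  ]
}}

```text
time: 7.95
tcp_pos: [516.0, -353.7, 13.8]
ee_rot: [0.026, 0.838, -0.544, 0.038]
wrist_force: [-0.0, -0.7, -1.3]
opening: 13.7
gripper_force: 39.0
```

Run:
```python
from h import *
o=get_obs();print(o["tcp_pos"],o["wrist_force"],o["ft_torque"])
p,_=capture("side");cv2.imwrite("pics/side3.png",p)
cv2.imwrite("pics/side3c.png",cv2.resize(p[180:300,320:480],(800,600),interpolation=cv2.INTER_CUBIC))
```

```text
[ 515.97185075 -353.69543471   13.83405753] [-0.01403969 -0.72911618 -1.3365902 ] [ 0.22530001  0.14012213 -0.03432029]
```

View pics/side3c.png

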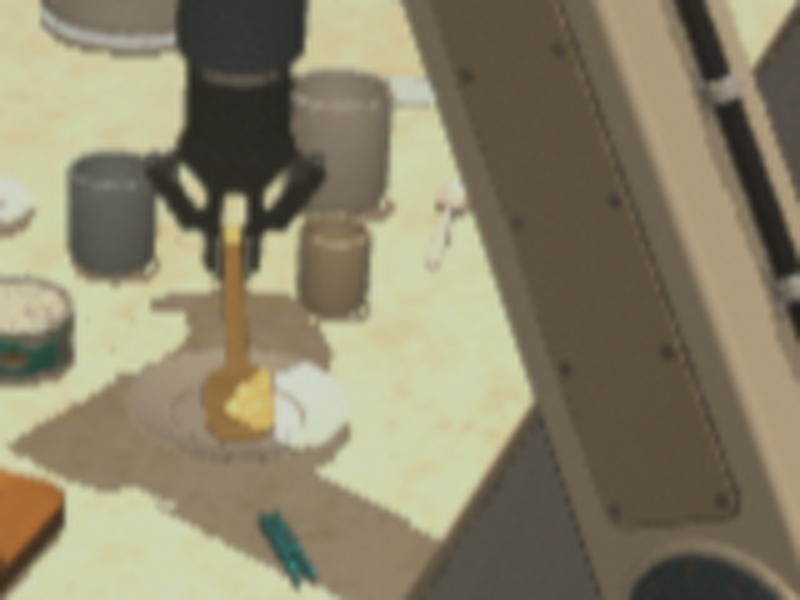

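The side view shows the blade in the dish at crop (240,405), with the handle over the rim and held between the cups. I'll lower it 2 mm, release and rise.

{"api": "arm_command", "payload": {
  "deltas": [
    [[0,0,0.02],[0,0,0],-1],
    [[0,0,0.02],[0,0,0],-1],
    [[0,0,0.02],[0,0,0],-0.4],
    [[0,0,0.02],[0,0,0],-0.4],
    [[0,0,0.02],[0,0,0],-0.4],
    [[0,0,0.02],[0,0,0],-0.4]
  ]
}}

```text
time: 8.6
tcp_pos: [516.9, -354.0, 13.4]
ee_rot: [0.026, 0.838, -0.544, 0.04]
wrist_force: [-0.4, 0.1, -0.6]
opening: 25.5
gripper_force: 0.0
```

{"api": "arm_command", "payload": {
  "deltas": [
    [[0,0,-0.1],[0,0,0],-0.4],
    [[0,0,-0.25],[0,0,0],-0.4],
    [[0,0,-0.6],[0,0,0],-0.4],
    [[0,0,-1],[0,0,0],-0.4],
    [[0,0,-1],[0,0,0],-0.4],
    [[0,0,-1],[0,0,0],-0.4]
  ]
}}

```text
time: 9.2
tcp_pos: [513.8, -345.5, 114.9]
ee_rot: [0.025, 0.838, -0.544, 0.041]
wrist_force: [0.2, 0.7, -0.7]
opening: 25.8
gripper_force: 0.0
```

Run:
```python
from h import *
Rd2=R.from_matrix(np.array([[0,-1,0],[-1,0,0],[0,0,-1]]).T)
print(rowfor((510,-250,200),Rd2),get_obs()["qpos"].round(2))
```

```text
(array([-0.802, -0.357, -0.932]), array([-0.015, -0.06 ,  0.267])) [-0.3   0.39 -0.03  0.08 -1.08  0.68]
```

{"api": "arm_command", "payload": {
  "deltas": [
    [[-0.3,-0.1,-0.6],[-0.015,-0.06,0.08],-1],
    [[-0.8,-0.36,-0.93],[-0.015,-0.06,0.16],-1],
    [[-0.8,-0.36,-0.93],[-0.015,-0.06,0.267],-1],
    [[-0.8,-0.36,-0.93],[-0.015,-0.06,0.267],-1],
    [[-0.8,-0.36,-0.93],[-0.015,-0.06,0.267],-1]
  ]
}}

```text
time: 9.7
tcp_pos: [509.6, -249.5, 197.4]
ee_rot: [0.001, 0.708, -0.707, -0.002]
wrist_force: [0.8, -0.4, -0.6]
opening: -0.3
gripper_force: 0.0
```

{"api": "arm_command", "payload": {
  "deltas": [
    [[-1,-0.13,-0.25],[0,0,0],-1],
    [[-1,-0.13,-0.25],[0,0,0],-1],
    [[-1,-0.13,-0.25],[0,0,0],-1]
  ]
}}

```text
time: 10.0
tcp_pos: [523.6, -147.1, 222.8]
ee_rot: [0.001, 0.709, -0.706, -0.002]
wrist_force: [0.3, -0.1, 0.4]
opening: -0.2
gripper_force: 0.0
```

{"api": "arm_command", "payload": {
  "deltas": [
    [[-1,-0.13,-0.25],[0,0,0],-1],
    [[-1,-0.13,-0.25],[0,0,0],-1],
    [[-1,-0.13,-0.25],[0,0,0],-1]
  ]
}}

```text
time: 10.3
tcp_pos: [536.9, -47.0, 247.6]
ee_rot: [0.001, 0.709, -0.706, -0.002]
wrist_force: [-0.1, -1.7, -0.4]
opening: 0.3
gripper_force: 0.0
```

{"api": "arm_command", "payload": {
  "deltas": [
    [[-1,-0.13,-0.25],[0,0,0],-1],
    [[-1,-0.13,-0.25],[0,0,0],-1],
    [[-1,-0.13,-0.25],[0,0,0],-1]
  ]
}}

```text
time: 10.6
tcp_pos: [550.1, 53.0, 272.1]
ee_rot: [0.001, 0.708, -0.706, -0.002]
wrist_force: [0.1, 0.1, -0.6]
opening: 0.1
gripper_force: 0.0
```

{"api": "arm_command", "payload": {
  "deltas": [
    [[-0.75,-0.13,-0.2],[0,0,0],-1],
    [[-0.75,-0.13,-0.2],[0,0,0],-1],
    [[-0.75,-0.13,-0.2],[0,0,0],-1],
    [[-0.75,-0.13,-0.2],[0,0,0],-1]
  ]
}}

```text
time: 11.0
tcp_pos: [562.5, 124.2, 291.2]
ee_rot: [0.003, 0.707, -0.707, -0.002]
wrist_force: [0.6, -0.4, -0.3]
opening: 0.1
gripper_force: 0.0
```

Run:
```python
from h import *
o=get_obs();print(o["tcp_pos"],o["ee_rot"])
C0=cam("wrist");p,d=capture("wrist");cv2.imwrite("pics/w3.png",p);np.save("w3.npy",d)
C=cloud("wrist",d);z=C[...,2]
m=(z>70)&(z<175)&(np.hypot(C[...,0]-575,C[...,1]-119)<125)&(d>0)
q=C[m];print(len(q),q.min(0).round(),q.max(0).round())
for x in range(455,710,12):
    s=m&(abs(C[...,0]-x)<2)&(abs(C[...,1]-119)<6);print(x,C[s][:,2].mean().round(1) if s.any() else None,end="; ")
```

```text
[562.47567652 124.17393493 291.21736096] [ 0.00267063  0.70719566 -0.70700984 -0.00206422]
53117 [485.  16.  85.] [700. 209. 169.]
455 None; 467 None; 479 None; 491 143.2; 503 143.3; 515 143.2; 527 143.1; 539 142.8; 551 141.6; 563 140.4; 575 166.3; 587 166.0; 599 162.8; 611 132.7; 623 130.4; 635 127.1; 647 123.5; 659 119.8; 671 115.9; 683 None; 695 92.4; 707 None;
```

View pics/w3.png

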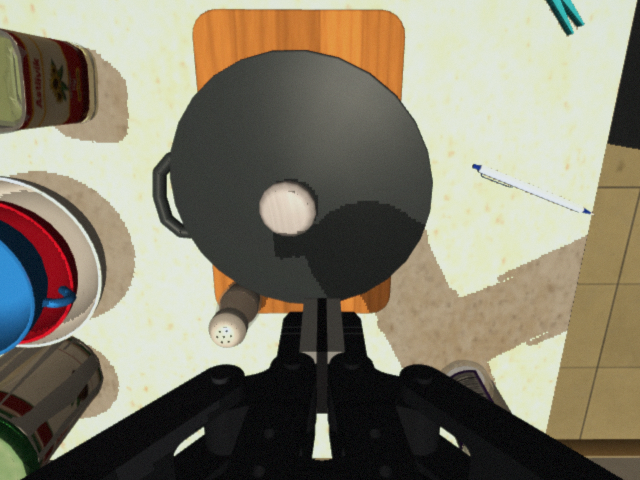

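The wrist view shows the knob at (288,207), the lid's raised edge at the right (432,185), the salt at (228,328) and the pot's +x loop at (165,195). The lid tilts about 8 degrees with the -x edge up. Measuring the pot axis from the loop, and the lid outline.

Run:
```python
from h import *
p=cv2.imread("pics/w3.png");g=cv2.cvtColor(p,cv2.COLOR_BGR2GRAY);d=np.load("w3.npy");C=cloud("wrist",d);z=C[...,2]
# +x loop
m=(z>75)&(z<103)&(C[...,0]>680)&(C[...,0]<720)&(abs(C[...,1]-119)<50)&(g<80)
q=C[m];print("loop",len(q),q.min(0).round(1),q.max(0).round(1),q.mean(0).round(1))
print("1pct",np.percentile(q,[1,50,99],axis=0).round(1))
e=q[q[:,0]>np.percentile(q[:,0],80)];print("outer bar",e.mean(0).round(1))
# lid edge: dome points by plane/edge
m=(z>108)&(z<150)&(np.hypot(C[...,0]-580,C[...,1]-119)<125)&(g<110)
m=m.astype(np.uint8);m[300:]=0
c=max(cv2.findContours(m,0,1)[0],key=cv2.contourArea)[:,0]
k=[C[v,u] for u,v in c if v<290 and d[v,u]>0];k=np.array(k)
A=np.c_[k[:,:2],np.ones(len(k))];s=np.linalg.lstsq(A,k[:,2],rcond=None)[0];r=k[:,2]-A@s
ok=abs(r)<3;s=np.linalg.lstsq(A[ok],k[ok,2],rcond=None)[0];print("edge plane",s,np.degrees(np.arctan(np.hypot(*s[:2]))),ok.sum(),len(k))
kk=k[ok];n=np.array([-s[0],-s[1],1]);n/=np.linalg.norm(n)
ex=np.cross([0,1,0],n);ex/=np.linalg.norm(ex);ey=np.cross(n,ex);c0=np.array([580,119,0.]);c0[2]=s@[580,119,1]
Q=np.c_[(kk-c0)@ex,(kk-c0)@ey];B=np.c_[2*Q,np.ones(len(Q))];w=np.linalg.lstsq(B,(Q**2).sum(1),rcond=None)[0]
ctr=c0+w[0]*ex+w[1]*ey;print("brim top centre",ctr,"R",np.sqrt(w[2]+w[0]**2+w[1]**2),"underside ctr",ctr-5*n,"knob",ctr+29*n)
# top view loops
t=cv2.imread("pics/top0.png")
for v in(215,217,219,221,268,271,273,275): print(v,cv2.cvtColor(t,cv2.COLOR_BGR2GRAY)[v,256:278])
```

```text
loop 938 [680.1  87.6  86.5] [701.2 158.   95.5] [692.  122.   91.9]
1pct [[680.7  89.2  87.5]
 [692.3 121.5  92.2]
 [700.4 156.1  94.7]]
outer bar [698.3 120.   92.7]
edge plane [-1.49582758e-01 -1.23762945e-01  2.29897414e+02] 10.987006228213184 610 612
brim top centre [581.24078701 112.16601102 129.07181792] R 96.77179435233559 underside ctr [580.50658215 111.5585389  124.16346577] knob [585.49917516 115.68934929 157.54026041]
215 [161 165 165 159 166 155 141 129 117 117 112 101 102 122 142 158 175 168
 169 162 157 161]
217 [163 172 152 124  88  58  39  32  37  35  33  37  35  36  33  39  45  41
  89 150 166 164]
219 [171 123  43  49  38  46 124 163 159 160 155 166 166 154 152 155 119  50
  32  47  91 150]
221 [110  61  36  42  35  41  49  44  42  40  37  38  38  48  65  78  89  94
  59  42  27  95]
268 [39 50 42 33 24 26 27 23 17 14 16 20 17 19 18 29 31 24 34 47 57 66]
271 [35 25 32 42 45 47 56 66 60 57 49 49 50 40 31 35 21 34 48 60 59 60]
273 [22 34 30 29 32 30 37 40 35 37 41 34 27 31 33 41 57 60 59 58 59 58]
275 [57 54 52 52 53 49 42 40 40 44 52 57 51 50 51 60 51 62 57 54 61 54]
```

Run:
```python
from h import *
a=ray("top",266.7,216,92);b=ray("top",264,274.8,92);print("loops",a,b,(a+b)/2,"yaw",np.degrees(np.arctan2(a[1]-b[1],a[0]-b[0])))
p=cv2.imread("pics/w3.png");d=np.load("w3.npy");C=cloud("wrist",d);z=C[...,2]
m=(z>152)&(z<172)&(np.hypot(C[...,0]-585,C[...,1]-117)<40);m[300:]=0
q=C[m].astype(np.float32);(c,r)=cv2.minEnclosingCircle(q[:,:2].copy());print("knob",c,r,np.percentile(q,[2,50,98],axis=0))
for y in range(30,200,12):
    s=(abs(C[...,1]-y)<2)&(abs(C[...,0]-545)<5)&(z>100);s2=(abs(C[...,1]-y)<2)&(abs(C[...,0]-630)<5)&(z>100)
    print(y,z[s].mean().round(1),z[s2].mean().round(1),end="; ")
t0=cv2.imread("pics/top0.png");t2=cv2.imread("pics/top2.png")
for t in(t0,t2):
    k=t[228:250,252:278].astype(int);mm=(k[...,2]>110)&(k[...,2]-k[...,0]>5);v,u=np.nonzero(mm);print("knob px",u.mean()+252,v.mean()+228,len(u),ray("top",u.mean()+252,v.mean()+228,160))
```

```text
loops [698.54015418 126.6188688   92.        ] [476.65765978 115.22058565  92.        ] [587.59890698 120.91972722  92.        ] yaw 2.94074550410016
knob (585.7341918945312, 116.12751007080078) 19.596092224121094 [[568.33077393  98.08880844 158.14706421]
 [585.03363037 113.73310852 164.71440125]
 [602.73771973 132.20982056 167.73496857]]
30 146.5 133.0; 42 146.6 133.2; 54 146.7 133.1; 66 146.5 132.8; 78 146.2 132.3; 90 145.7 131.8; 102 144.3 130.8; 114 317.9 129.5; 126 261.6 127.6; 138 139.5 125.1; 150 137.1 122.7; 162 134.1 120.0; 174 131.0 116.8; 186 127.9 113.7; 198 124.5 111.0; knob px 263.4246575342466 237.87671232876713 73 [587.28574125 121.09623923 160.        ]
knob px 264.43055555555554 237.90277777777777 72 [587.39088086 117.64398346 160.        ]
```

The pot axis is near (587.5,120.5). The lid's underside centre is near (581,112), so it is about 10 mm off towards (-x,-y) with its high edge on that side. I'll push there with a shut finger's back, low outside the brim, towards the axis.

{"api": "arm_command", "payload": {
  "deltas": [
    [[1,0.63,0],[0,0,-0.09],-1],
    [[1,0.63,0],[0,0,-0.18],-1],
    [[1,0.63,0],[0,0,-0.27],-1],
    [[1,0.63,0],[0,0,-0.36],-1],
    [[1,0.63,0],[0,0,-0.45],-1],
    [[1,0.63,0],[0,0,-0.54],-1],
    [[1,0.63,0],[0,0,-0.54],-1]
  ]
}}

```text
time: 11.75
tcp_pos: [498.8, 23.4, 292.6]
ee_rot: [0.001, 0.935, -0.354, -0.002]
wrist_force: [0.0, -0.3, 0.1]
opening: 0.1
gripper_force: 0.0
```

{"api": "arm_command", "payload": {
  "deltas": [
    [[0.03,0.14,0.4],[0,0,0],-1],
    [[0.03,0.14,0.8],[0,0,0],-1],
    [[0.03,0.14,1],[0,0,0],-1],
    [[0.03,0.14,1],[0,0,0],-1]
  ]
}}

```text
time: 12.15
tcp_pos: [489.6, 11.2, 189.9]
ee_rot: [0.002, 0.935, -0.356, -0.005]
wrist_force: [0.4, -1.5, 0.9]
opening: 0.0
gripper_force: 0.0
```

Run:
```python
from h import *
o=get_obs();q=np.array(o["ee_rot"]);M=R.from_quat(np.r_[q[1:],q[0]]).as_matrix();P=np.array([587.5,120.5])
print(o["tcp_pos"],M[:,:2],np.linalg.norm(o["tcp_pos"][:2]-P)); d=np.array([-.66,-.75])
for r in(140,112):print(rowfor(np.r_[P+r*d,106]))
```

```text
[489.55662618  11.20785135 189.85597751] [[ 0.74659524 -0.66518924]
 [-0.66523594 -0.74663264]
 [-0.0075291   0.00793578]] 146.7572084504167
(array([ 0.019, -0.076,  0.838]), None)
(array([ 0.017, -0.355,  0.836]), None)
```

Down to z≈106, then advance to 125 mm from the axis.

{"api": "arm_command", "payload": {
  "deltas": [
    [[0.02,0,0.4],[0,0,0],-1],
    [[0.02,0,0.7],[0,0,0],-1],
    [[0.02,0,0.84],[0,0,0],-1],
    [[0.02,-0.06,0.84],[0,0,0],-1],
    [[0.02,-0.12,0.84],[0,0,0],-1],
    [[0.02,-0.17,0.84],[0,0,0],-1],
    [[0.02,-0.2,0.84],[0,0,0],-1],
    [[0.02,-0.2,0.84],[0,0,0],-1]
  ]
}}

```text
time: 12.95
tcp_pos: [507.2, 26.7, 109.8]
ee_rot: [-0.0, 0.935, -0.354, -0.001]
wrist_force: [-0.0, -0.0, 0.1]
opening: -0.3
gripper_force: 0.0
```

{"api": "arm_command", "payload": {
  "deltas": [
    [[0,-0.01,0],[0,0,0],-1],
    [[0,-0.02,0],[0,0,0],-1],
    [[0,-0.03,0],[0,0,0],-1],
    [[0,-0.04,0],[0,0,0],-1],
    [[0,-0.05,0],[0,0,0],-1],
    [[0,-0.06,0],[0,0,0],-1],
    [[0,-0.06,0],[0,0,0],-1]
  ]
}}

```text
time: 13.65
tcp_pos: [510.3, 30.9, 108.8]
ee_rot: [0.0, 0.935, -0.354, -0.002]
wrist_force: [-0.9, -0.9, -0.8]
opening: 0.1
gripper_force: 0.4
```

```bash
cat > lid.py <<'E'
from h import *
o=get_obs();P=np.array([587.5,120.5]);print("TCP",o["tcp_pos"].round(1),"F",o["wrist_force"].round(1),"r",np.linalg.norm(o["tcp_pos"][:2]-P).round(1))
t,_=capture("top");k=t[222:256,250:280].astype(int);mm=(k[...,2]>110)&(k[...,2]-k[...,0]>5)
v,u=np.nonzero(mm);print("top knob",len(u),u.mean()+250 if len(u) else 0,v.mean()+222 if len(u) else 0)
p,d=capture("wrist");C=cloud("wrist",d);z=C[...,2];h=np.hypot(C[...,0]-587,C[...,1]-119);m=(h<120)&(z>95)&(z<175)&(d>0)
print("n",m.sum(),"max z lid",np.percentile(z[m],[50,99.5]).round(1))
r=m&(h>35)&(h<92);q=C[r];print("lid z",np.percentile(q[:,2],[2,50,98]).round(1))
cv2.imwrite("pics/l%.0f.png"%(o["time"]*100),p);s,_=capture("side");cv2.imwrite("pics/ls%.0f.png"%(o["time"]*100),s)
E
python3 lid.py
```

```text
TCP [510.3  30.9 108.8] F [-0.9 -0.9 -0.8] r 118.3
top knob 220 262.0409090909091 234.35
n 88863 max z lid [141.7 174.1]
lid z [133.3 142.1 171.4]
```

Contact began about where predicted. I'll keep nudging and watch the force.

{"api": "arm_command", "payload": {
  "deltas": [
    [[0,-0.01,0.03],[0,0,0],-1],
    [[0,-0.02,0.03],[0,0,0],-1],
    [[0,-0.03,0.03],[0,0,0],-1],
    [[0,-0.03,0.03],[0,0,0],-1]
  ]
}}

```text
time: 14.2
tcp_pos: [512.4, 33.1, 106.0]
ee_rot: [0.0, 0.935, -0.354, -0.002]
wrist_force: [-1.2, -1.7, 0.0]
opening: -0.0
gripper_force: 0.8
```

{"api": "arm_command", "payload": {
  "deltas": [
    [[0,-0.01,0],[0,0,0],-1],
    [[0,-0.02,0],[0,0,0],-1],
    [[0,-0.03,0],[0,0,0],-1],
    [[0,-0.03,0],[0,0,0],-1]
  ]
}}

```text
time: 14.6
tcp_pos: [514.6, 35.5, 106.0]
ee_rot: [0.0, 0.935, -0.354, -0.002]
wrist_force: [-0.9, 0.2, 0.1]
opening: -0.3
gripper_force: 0.0
```

```bash
python3 lid.py; ls -t pics | head -2
python3 - <<'E'
import cv2,glob,os
f=max(glob.glob("pics/ls*.png"),key=os.path.getmtime);w=max(glob.glob("pics/l1*.png"),key=os.path.getmtime)
a=cv2.resize(cv2.imread(f)[215:335,210:350],(420,360),interpolation=cv2.INTER_CUBIC);b=cv2.resize(cv2.imread(w),(380,285))
o=cv2.hconcat([a,cv2.copyMakeBorder(b,0,75,0,0,cv2.BORDER_CONSTANT)]);cv2.imwrite("pics/cmp1.png",o)
E
```

```text
TCP [514.6  35.5 106. ] F [-0.9  0.2  0.1] r 111.9
top knob 220 261.3863636363636 233.65
n 97669 max z lid [124.1 174.3]
lid z [116.6 123.  170.7]
ls1460.png
l1460.png
```

View pics/cmp1.png

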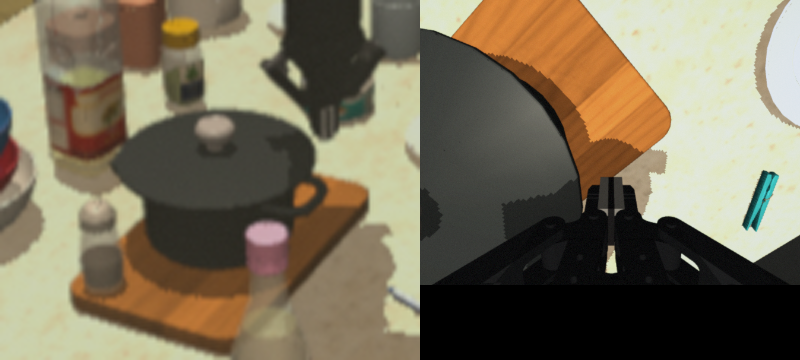

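The lid dropped: its median height fell from 142 to 123 mm, the contact force went to zero, and the side view shows it looking level. That view brought me to eleven pictures, one over the limit, so I'll use numbers only from here. I'll back off and check flushness by depth from above.

{"api": "arm_command", "payload": {
  "deltas": [
    [[0,0.1,0],[0,0,0],-1],
    [[0,0.25,0],[0,0,0],-1],
    [[0,0.3,-0.4],[0,0,0],-1],
    [[0,0.3,-0.9],[0,0,0],-1],
    [[0,0.3,-1],[0,0,0],-1],
    [[0,0.3,-1],[0,0,0],-1]
  ]
}}

```text
time: 15.35
tcp_pos: [495.5, 12.2, 208.7]
ee_rot: [-0.001, 0.935, -0.354, 0.0]
wrist_force: [0.0, -0.5, -1.4]
opening: -0.2
gripper_force: 0.0
```

{"api": "arm_command", "payload": {
  "deltas": [
    [[-0.35,-1,-0.9],[0,0,0.09],-1],
    [[-0.35,-1,-0.9],[0,0,0.18],-1],
    [[-0.35,-1,-0.9],[0,0,0.27],-1],
    [[-0.35,-1,-0.9],[0,0,0.36],-1],
    [[-0.35,-1,-0.9],[0,0,0.45],-1],
    [[-0.35,-1,-0.9],[0,0,0.54],-1],
    [[-0.35,-1,-0.9],[0,0,0.54],-1],
    [[-0.35,-1,-0.9],[0,0,0.54],-1]
  ]
}}

```text
time: 16.15
tcp_pos: [534.7, 110.3, 295.0]
ee_rot: [0.002, 0.708, -0.706, -0.002]
wrist_force: [1.0, -0.1, 0.1]
opening: 0.3
gripper_force: 0.0
```

```bash
cat > chk.py <<'E'
from h import *
print(get_obs()["tcp_pos"])
p,d=capture("wrist");cv2.imwrite("pics/w4.png",p);g=cv2.cvtColor(p,cv2.COLOR_BGR2GRAY)
C=cloud("wrist",d);z=C[...,2];ok=d>0;ok[285:]=False
kn=ok&(z>138)&(z<160)&(np.hypot(C[...,0]-587,C[...,1]-119)<40);q=C[kn].astype(np.float32)
c,r=cv2.minEnclosingCircle(q[:,:2].copy());print("knob",c,r,np.percentile(q[:,2],[50,98]))
h=np.hypot(C[...,0]-c[0],C[...,1]-c[1]);m=ok&(h>78)&(h<95)&(z>90)&(z<150)
A=np.c_[C[m][:,:2]-c,np.ones(m.sum())];s=np.linalg.lstsq(A,C[m][:,2],rcond=None)[0];print("brim plane",s,"deg",np.degrees(s[:2]))
a=np.degrees(np.arctan2(C[...,1]-c[1],C[...,0]-c[0]))
for b in range(-180,180,45):
    k=m&(a>=b)&(a<b+45);print(b,k.sum(),np.median(z[k]).round(1) if k.any() else "",end="; ")
l=ok&(z>78)&(z<101)&(C[...,0]>680)&(C[...,0]<720)&(abs(C[...,1]-119)<50)&(g<80);L=C[l];print("\nloop",len(L),L.min(0).round(1),L.max(0).round(1),L.mean(0).round(1))
E
python3 chk.py
```

```text
[534.65272313 110.34127508 294.97037611]
knob (590.2977905273438, 121.84834289550781) 19.745975494384766 [146.71789551 148.93979187]
brim plane [1.24948161e-03 1.35772254e-03 1.12573361e+02] deg [0.07159002 0.07779177]
-180 1909 112.4; -135 2208 112.4; -90 2177 112.6; -45 1819 112.6; 0 1421 112.7; 45 30 113.7; 90 32 113.3; 135 1490 112.4; 
loop 312 [690.3  92.5  89.8] [701.7 149.   95.1] [696.8 118.4  92.8]
```

The lid is flush: tilt is 0.1°, and the knob top at 148.9 mm matches the expected 148.5. The pot's loop hasn't moved. Last check is the spatula in the dish, by numbers.

Run:
```python
from h import *
for n,x0,y0 in(("top",330,230),("side",300,190)):
    p,d=capture(n);h=cv2.cvtColor(p,cv2.COLOR_BGR2HSV);C=cloud(n,d)
    m=(h[...,0]>10)&(h[...,0]<32)&(h[...,1]>95)&(h[...,2]>60)&(C[...,0]>380)&(C[...,0]<570)&(C[...,1]<-110)&(C[...,1]>-420)
    m=cv2.morphologyEx(m.astype(np.uint8),cv2.MORPH_OPEN,np.ones((2,2)))
    k,l,s,c=cv2.connectedComponentsWithStats(m)
    for i in np.argsort(-s[1:,4])[:3]+1:
        q=C[l==i];a=q[np.argmin(q[:,1])];b=q[np.argmax(q[:,1])];print(n,s[i],"end",a.round(),"tip",b.round(),"z",np.percentile(q[:,2],[5,50,95]).round())
    w=(h[...,1]<50)&(h[...,2]>110)&(np.hypot(C[...,0]-438,C[...,1]+178)<100);print("white mean",C[w].mean(0).round(), w.sum())
```

```text
top [339 293  11  12  80] end [ 417. -185.    4.] tip [ 443. -148.    9.] z [ 2. 13. 20.]
top [351 289   8  14  54] end [ 430. -217.    4.] tip [ 425. -192.   20.] z [ 3. 14. 22.]
top [369 286  12   6  27] end [ 486. -294.   -4.] tip [ 467. -255.    0.] z [-4.  3. 27.]
white mean [ 433. -176.    7.] 1967
side [362 226  13  44 289] end [ 549. -448.   -2.] tip [-126. 1283.  907.] z [ 1. 15. 35.]
white mean [ 424. -176.    7.] 826
```

```bash
python3 -c "
from cell import *
print(hand_in())"
```

```text
the job is handed in; nothing more can be done
None
```

The job is handed in at about 16 s of the 61 s allowed: the lid sits flush and level on the unmoved pot, and the spatula lies with its blade in the white dish; I viewed 11 pictures, one over the limit of 10.

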